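Press an insert home with bench locking pliers and release them

TASK

Push the plywood bracket along its bed until it is pressed firmly (about 10 N), not rammed, against the red stop, then squeeze the pliers' upper handle down over centre, fully home on its end stop, so that it stays locked by itself and presses the brass insert flush. Let go of the handle, then flick the red release lever so that the pliers spring fully open, leaving the bracket against the stop and the other things undisturbed; use no more than about 25 N anywhere.

Things in the scene. Friction and masses are not known exactly. Their poses are not given: they have to be found in the camera images.
- clamp: Locking pliers bolted to a grey base plate fixed to the bench. Origin: on the bench, under the red stop's face; z up, y along the base from the bracket's bed (-y) to the handles (+y), x across. In mm: plate x -60..60, y -185..305, top (the bed) z 20; rails 7 high leave a channel x +-28.5, y -180..-20; jaw over the bed to y -60, up to z 130; frame y 36..136, up to z 112.
- stop: Red stop block 50 x 12 x 24 mm fixed on the bed; the bracket's +y end must rest on its face. Origin: middle of this face's lower edge (clamp frame y 0, z 20 mm). Rigid; under 30 N.
- bracket: Loose plywood strip 52 x 120 x 18 mm (x, y, z) on the bed between the rails, 30 to 75 mm short of the stop. Origin: centre of its underside; axes near the clamp's. Home at clamp frame y -60 mm. Push its free -y end with shut fingers 5 to 12 mm above the bed: slides at 1 to 2 N, rigid at the stop; press there with 7 to 25 N for half a second.
- insert (a joint): Brass insert 14 mm wide in the bracket, 38 mm to the +y side of its centre. 0 = top 6 mm proud of the wood, 0.006 = flush (m). Starts 4 to 6 mm proud, moves only under the jaw pad (about 14 N), stays where pressed.
- squeeze_handle (a joint): Upper handle, 24 wide, 14 thick, 110 mm long from its hinge. 0 = raised, jaws open (spring returns it), about 0.5 rad = over centre, 0.60 = level, fully locked, on a rigid end stop. Pressed down at handle_top it takes 10 to 18 N up to 0.4 rad, then gives way to under 7 N until it is firm on its stop; let go there, it stays. Locks only on a part. Under 30 N; push with shut fingers, do not pinch.
- handle_hinge (a point): Hinge of the upper handle, fixed on the clamp at y 119, z 100 mm of its frame. The handle's outer end is 110 mm from it: y 210, z 168 raised; y 229 and its top at z 107 when locked.
- handle_top (a point): Top of the upper handle's black grip, 90 mm from the hinge: press here. As the handle goes down the point moves in an arc: clamp frame y 189, z 157 mm raised; y 209, z 107 mm locked.
- release_lever (a joint): Red release lever at the tail of the lower handle. 0 = at rest (spring returns it), grows as its paddle is pressed, rigid end stop at 0.40 rad (18 mm down). At about 0.07 rad its nose meets the locked handle, at 0.2 to 0.37 rad it kicks it back over centre, with 2 to 8 N on the paddle; the upper handle then springs up. Under 30 N.
- paddle_top (a point): Centre of the top of the release lever's red paddle, 26 x 30 mm, at clamp frame y 285, z 86 mm, beyond the handle's end; press down here.
- parts_bin: White open bin 90 x 120 x 60 mm, bystander; origin: centre of its underside.
- spray_can: Blue can, 56 mm wide, 120 mm high, bystander; origin: centre of its underside.
- blank: Plywood blank 100 x 120 x 18 mm, bystander; origin: centre of its underside.
Things that resemble listed ones, but are neither listed nor needed, are in the scene too. There is more than one size of the bracket; the job needs the middle-sized.

How it is judged:
By the outcome, as a careful person would: the job done as asked, in the order asked, and still so for the second after the job is handed in, with the robot touching nothing.
It also fails if it takes over 72 s, if anything falls off the work surface, if the arm or the gripper's body presses on something with over 40 N, if the wrist force passes 120 N, or if a joint passes its speed limit or range.

ROBOT

A 6-joint arm with a two-finger parallel gripper is mounted at the origin on the work surface. World frame = base frame: x ahead of the robot, y to its left, z up, the work surface at z = 0. Lengths are in m, angles in rad, forces in N, time in s.
With the tool pointing down it reaches from about 0.4 to 0.925 m from the base axis. Payload 3.4 kg.
Tool frame: the origin (TCP) lies on the centre line of the jaws, within the pads' length; the fingertips stand 11 mm ahead of it and the grasp point (between the pads) lies 8 mm behind it; z points along the fingers, y is the line along which they close (so a half turn about z gives the same grasp; the last joint's range is limited). The gripper opens to 85 mm and grips with 20 to 120 N. Pads are 22 mm wide; open, the fingers measure 114 mm over their backs; the gripper's body (76 mm by 85 mm) begins 54 mm behind the grasp point. The pads swing forward as they close: fully open they stand 13 mm farther back than shut.
Start: joints at [1.206, 0.307, 1.506, -0, 1.328, -0.073], TCP at [0.165, 0.551, 0.209] pointing down, gripper open.
Joint ranges: [-3.12, 3.12], [-1.05, 2.28], [0.14, 2.33], [-1.42, 4.57], [0.1, 2.73], [-2.68, 2.68]. Speed limits (rad/s): [2.57, 2.57, 3.14, 3.14, 3.14, 3.14].

INTERFACE

Orientations are given as a rotation vector (axis times angle).
In Python, from station import env gives the robot as it stands.
- The arm moves only by the tool move_arm, never from a script. Its argument "increments" is one flat list of numbers, 5 for each row, row after row: the finger opening in m, from 0 to 0.0854, then the shift along the world's x, y, z in m, then the turn about the world's z in degrees. In form: [grip, x, y, z, yaw, grip, x, y, z, yaw, ...]. A call has 1 to 20 rows; each row is the pose to reach, as a shift and turn from the pose commanded when the call began; what a row does not reach only later rows make up. A row lasts 1/10 s, in which the tool goes at most 50 mm and 8.59 degrees, less where a joint would pass 70% of its speed; a pose out of reach is approached as far as the arm can. A call with a gripper value outside its range is refused whole. The fingers move at their own pace and stop on an object; the grip force is fixed at half the most. Time passes only in rows, so rows that repeat a pose let the fingers close. It gives the time, the measured TCP pose, the force, the opening and the grip force at its end, in the units of the state.
- env.get_obs(): the state, without advancing time (a new reading comes with each control period).
- env.get_image(name): name is "scene" or "side" or "wrist"; returns the picture (480x640x3 uint8, blue, green, red); there is no depth.
- env.calibration(name): a dict with "K" (3x3 intrinsics, pixels), "origin" and "rotation" of the camera in the world. Camera axes: x right, y up, looking along -z (the intrinsics and any distortion apply to the point x, -y, -z); pixel columns grow to the right and rows downward; lengths in m; the calibration is good to about 2 mm. A picture is of the moment at which its call begins: read the wrist's pose just before it. calibration takes no time and is no camera call; for the wrist camera it gives the pose at the moment of the call.
- env.job_done(): hands the job in; it is judged then, once.
The state is a dict: "clock": time; "joint_pos": joint angles; "dq": joint speeds; "effort": joint torques, N m; "ee_pos": TCP position; "orientation": TCP orientation; "force": force on the tool from outside, world axes, zero at the start; "ft_torque": the same for the moment, N m; "gripper_width": opening from 0.0 (shut) to 1.0 (fully open); "grasp_force": force on a finger pad.
Only numpy, scipy, OpenCV 4.12 (cv2) and the standard library are available. Lean on these libraries where they do the work, as an engineer would, in place of code of your own. Each camera call takes 0.05 s, during which the arm holds its last target. There are 200 camera calls.

## Working session

There is one attempt and no reset: what is moved stays moved. The work goes in short steps, Python scripts to look and compute and a tool call to move; the robot and the scene stay as the last step left them, time stands still between calls to the robot, and variables do not carry over. Pictures are saved under pics/ and viewed, at most 10 in all, crops included, and the job is handed in when it is done.

Besides the shell and the picture viewer there is one more tool, called after "Call:" by a JSON object that holds its "fn" and its "kwargs", one argument or row to a line. move_arm: Moves the arm, as the interface text tells. Its arguments: {"type":"object","properties":{"increments":{"type":"array","items":{"type":"number"}}},"required":["increments"]}

```bash
mkdir -p pics; ls; cat > h.py <<'E'
import numpy as np, cv2
from station import env
def snap(n,f):
    c=env.calibration(n); im=env.get_image(n); cv2.imwrite(f'pics/{f}.png',im); np.savez(f'pics/{f}.npz',**{k:np.array(c[k]) for k in('K','origin','rotation')}); return im
def ray(f,uv):
    c=np.load(f'pics/{f}.npz'); K=c['K']; d=np.linalg.inv(K)@[uv[0],uv[1],1]; d=c['rotation']@[d[0],-d[1],-d[2]]
    return c['origin'],d/np.linalg.norm(d)
def onz(f,uv,z):
    o,d=ray(f,uv); return o+d*(z-o[2])/d[2]
def tri(*fu):
    A=np.zeros((3,3));b=np.zeros(3);R=[ray(*x) for x in fu]
    for o,d in R:
        P=np.eye(3)-np.outer(d,d);A+=P;b+=P@o
    p=np.linalg.solve(A,b); return p,[np.linalg.norm((np.eye(3)-np.outer(d,d))@(p-o)) for o,d in R]
def proj(f,p):
    c=np.load(f'pics/{f}.npz'); q=c['rotation'].T@(np.array(p)-c['origin']); q=c['K']@[q[0],-q[1],-q[2]]; return q[:2]/q[2]
E
python3 - <<'E'
from h import *
a=snap('scene','s0');b=snap('side','d0');c=snap('wrist','w0')
for n in('scene','side','wrist'):
    k=env.calibration(n);print(n,{i:np.round(np.array(k[i]),3).tolist() for i in k})
print(env.get_obs())
E
```

```text
pics
scene {'K': [[545.529, 0.0, 315.978], [0.0, 545.529, 232.358], [0.0, 0.0, 1.0]], 'origin': [1.153, -0.179, 1.051], 'rotation': [0.507, 0.405, 1.306]}
side {'K': [[443.939, 0.0, 320.488], [0.0, 443.939, 232.46], [0.0, 0.0, 1.0]], 'origin': [0.297, 0.709, 0.668], 'rotation': [0.228, -1.322, -2.522]}
wrist {'K': [[358.793, 0.0, 326.201], [0.0, 358.793, 243.977], [0.0, 0.0, 1.0]], 'origin': [0.095, 0.571, 0.372], 'rotation': [-0.249, -0.184, 1.27]}
{'clock': 0.15, 'joint_pos': array([ 1.20649539e+00,  3.07438772e-01,  1.50734627e+00, -4.08483578e-05,
        1.32842704e+00, -7.35277559e-02]), 'dq': array([ 0.00061768, -0.00114945, -0.00566454,  0.00040423, -0.00111868,
       -0.001916  ]), 'effort': array([ 7.75367585e-05, -4.57976067e+01, -2.52219504e+01,  3.79980463e-05,
        8.41259578e-03,  2.39893387e-05]), 'ee_pos': array([0.16470159, 0.5503206 , 0.20858136]), 'orientation': array([-4.55077316e-01, -3.10814033e+00,  2.49634986e-03]), 'force': array([-0.84126799,  0.0393976 , -0.02950413]), 'ft_torque': array([ 0.04312053,  0.04860405, -0.06623539]), 'grasp_force': 0.0, 'gripper_width': 0.9980223313074363}
```

View pics/s0.png

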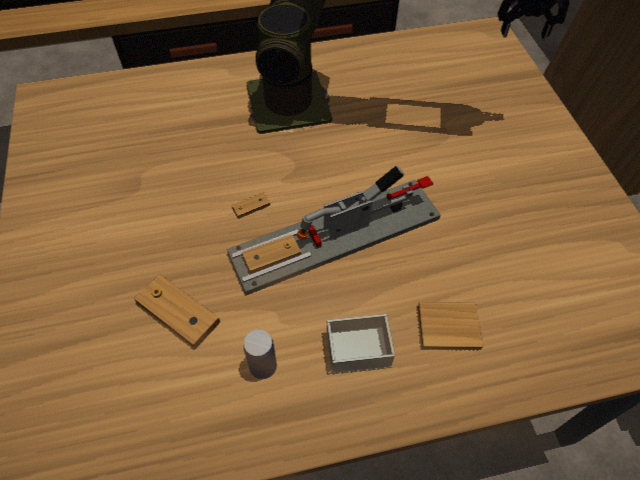

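View pics/d0.png

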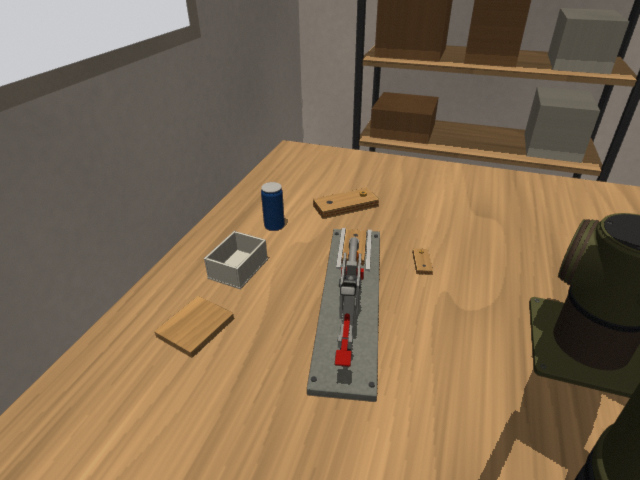

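The scene view shows three possible brackets: a small one at (251,205), a large one at (177,310) and the one in the channel at about (270,254). I choose the middle-sized one between the rails. The stop is at (314,237), the black grip at (390,180) and the red paddle at (425,183). I'll check the choice in a close crop.

```bash
sed -i "s/c\['rotation'\]@\[/cv2.Rodrigues(c['rotation'])[0]@[/; s/c\['rotation'\].T/cv2.Rodrigues(c['rotation'])[0].T/" h.py
python3 - <<'E'
from h import *
a=cv2.imread('pics/s0.png');b=cv2.imread('pics/d0.png')
A=cv2.resize(a[160:300,220:450],None,fx=3.45,fy=3.45,interpolation=cv2.INTER_CUBIC)[:, :800]
cv2.imwrite('pics/s0c.png',cv2.resize(a[155:300,220:450],(793,500),interpolation=cv2.INTER_CUBIC))
cv2.imwrite('pics/d0c.png',cv2.resize(b[220:405,300:400],(324,600),interpolation=cv2.INTER_CUBIC))
def red(im):
    h=cv2.cvtColor(im,cv2.COLOR_BGR2HSV); m=(((h[...,0]<6)|(h[...,0]>174))&(h[...,1]>190)&(h[...,2]>80)).astype(np.uint8)
    n,l,s,c=cv2.connectedComponentsWithStats(m)
    for i in range(1,n):
        if s[i,4]>15: print(s[i],c[i].round(1))
red(a);print();red(b)
E
```

```text
[408 176  25  14 149] [421.9 182.8]
[391 188  16   9  60] [398.8 192.4]
[309 225   6   5  20] [311.5 227.6]
[313 234   8   9  43] [316.9 238.3]

[343 319   6  18  85] [345.8 327.5]
[335 339  16  27 287] [343.  354.7]
```

View pics/s0c.png

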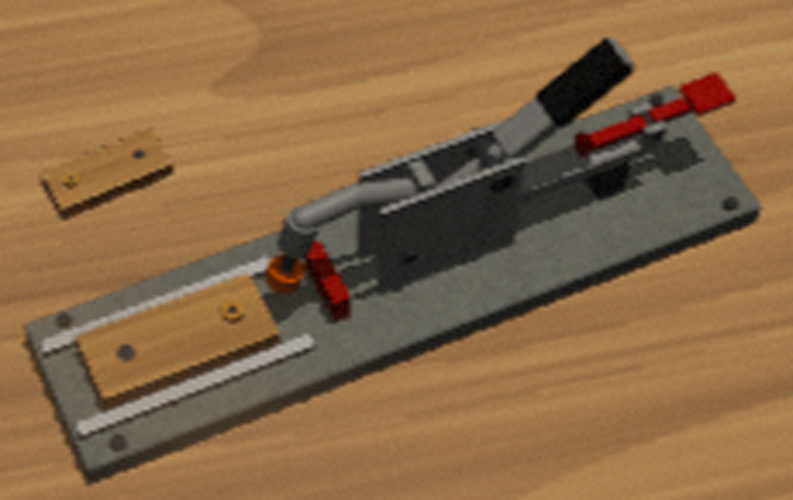

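View pics/d0c.png

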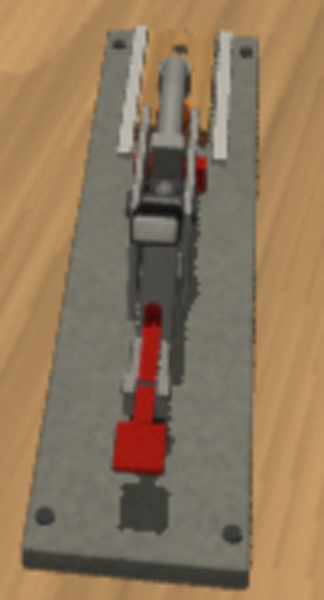

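```bash
cat > m.py <<'E'
from h import *
S=lambda u,v:('s0',(u/3.448+220-.4,v/3.448+155-.4)); D=lambda u,v:('d0',(u/3.24+300-.4,v/3.243+220-.4))
pts={'c--far(base side?)':(S(27,328),D(258,36)),'c+-':(S(88,470),D(108,33)),'c++':(S(757,208),D(24,550)),
'paddle':(S(709,94),D(140,447)),'bolt a':(S(63,320),D(247,50)),'bolt b':(S(118,442),D(119,43)),'bolt c':(S(730,204),D(45,516)),'bolt d':(S(655,100),D(233,534)),
'grip end top mid':(S(620,47),D(156,217)),'bracket hole':(S(126,352),D(180,48))}
P={}
for k,(a,b) in pts.items():
    p,r=tri(a,b);print(k,(p*1e3).round(1),'res',(np.array(r)*1e3).round(1), 'z20:',(onz(*a,.02)*1e3).round(1),(onz(*b,.02)*1e3).round(1))
# clamp fit from bolts (symmetric about plate centre, y=60) and corners at z20
f=lambda s:[onz(*x,.02)[:2] for x in s]
for nm,X in(('s',[S(63,320),S(118,442),S(730,204),S(655,100)]),('d',[D(247,50),D(119,43),D(45,516),D(233,534)])):
    a,b,c,d=f(X); ctr=(a+b+c+d)/4; ax=(c+d-a-b)/2;L=np.linalg.norm(ax);ax/=L
    print(nm,'ctr',ctr,'yaxis deg',np.degrees(np.arctan2(ax[1],ax[0])),'L',L,'W',np.linalg.norm(a-b),np.linalg.norm(c-d),'origin',ctr-.06*ax)
E
python3 m.py
```

```text
c--far(base side?) [ 462.4 -228.3   21.2] res [3.1 3.1] z20: [ 464.9 -226.9   20. ] [ 460.9 -233.7   20. ]
c+- [ 576.3 -203.6   18.2] res [0.2 0.2] z20: [ 577.1 -203.6   20. ] [ 575.7 -200.8   20. ]
c++ [475.  270.8  17.1] res [0.6 0.6] z20: [477.4 269.8  20. ] [473.8 272.4  20. ]
paddle [422.3 242.   85.1] res [1.7 1.7] z20: [374.8 271.2  20. ] [435.  188.4  20. ]
bolt a [ 464.8 -203.9   24.2] res [1.8 1.8] z20: [ 463.9 -203.2   20. ] [ 464.8 -212.    20. ]
bolt b [ 562.4 -183.1   23.9] res [1.4 1.4] z20: [ 561.6 -182.4   20. ] [ 563.2 -190.1   20. ]
bolt c [470.6 251.5  22.3] res [1.2 1.2] z20: [470.1 253.1  20. ] [470.4 248.9  20. ]
bolt d [372.4 230.7  22.4] res [0.9 0.9] z20: [371.6 232.1  20. ] [372.1 228.2  20. ]
grip end top mid [438.1 164.1 169.4] res [1.5 1.5] z20: [318.8 223.   20. ] [479.2  -0.9  20. ]
bracket hole [ 509.2 -167.8   40.8] res [1.2 1.2] z20: [ 497.2 -167.    20. ] [ 515.5 -198.4   20. ]
s ctr [0.46679671 0.02489421] yaxis deg 101.91374756969124 L 0.4449318116219683 W 0.09991668726729654 0.10076429706134318 origin [ 0.47918304 -0.03381336]
d ctr [0.46762065 0.0187442 ] yaxis deg 101.92127407264296 L 0.4492716775706613 W 0.10076263092211613 0.10048315541547383 origin [ 0.4800147  -0.03996174]
```

```bash
cat >> h.py <<'E'
O=np.array([.480,-.0365,0]);th=np.radians(101.92);Y=np.array([np.cos(th),np.sin(th),0]);X=np.array([Y[1],-Y[0],0])
def w(x,y,z): return O+(X*x+Y*y)/1e3+[0,0,z/1e3]
def c(p): d=np.array(p)-O; return (np.array([d@X,d@Y,d[2]])*1e3).round(1)
E
python3 - <<'E'
from h import *
S=lambda u,v:('s0',(u/3.448+220-.4,v/3.448+155-.4)); D=lambda u,v:('d0',(u/3.24+300-.4,v/3.243+220-.4))
for n,q,z in(('br -y,-x top',S(77,335),.038),('br -y,+x top',S(103,395),.038),('br +y,-x top',S(255,278),.038),('br +y,+x',S(279,332),.038),('insert',S(232,312),.043),('stop +x front bottom',S(340,318),.02),('stop top +x',S(347,292),.044),('stop top -x',S(315,243),.044)): print(n,c(onz(*q,z)))
for p in((0,285,86),(0,189,157)): print(w(*p),proj('s0',w(*p)),proj('d0',w(*p)))
o=env.get_obs();R=cv2.Rodrigues(o['orientation'])[0];print(R.round(3));y=R[:,1];print('tool y deg',np.degrees(np.arctan2(y[1],y[0])),c(o['ee_pos']))
E
```

```text
br -y,-x top [ -23.9 -157.6   38. ]
br -y,+x top [  24.6 -158.2   38. ]
br +y,-x top [-17. -37.  38.]
br +y,+x [ 27.6 -39.6  38. ]
insert [  4.2 -62.   43. ]
stop +x front bottom [23.6  5.2 20. ]
stop top +x [21.5 11.1 44. ]
stop top -x [-22.3   8.2  44. ]
[0.42113446 0.24235453 0.086     ] [424.72075503 180.72432256] [342.50986105 357.85684151]
[0.44096286 0.14842458 0.157     ] [391.6199315  173.75345293] [347.67041383 286.22260845]
[[-0.958  0.287 -0.001]
 [ 0.287  0.958 -0.002]
 [ 0.    -0.002 -1.   ]]
tool y deg 73.34049103001372 [-187.3  639.3  208.6]
```

Checks: the bracket top edges give a 49 x 120 mm part between the rails, its -y end at y -158, short of the stop by 38 mm. The paddle triangulates at z 85 (86 given) and the grip end matches the text to 5 mm. I'm moving now, with fingers shut and the tool y turned along the clamp's y axis.

Call:
{"fn": "move_arm", "kwargs": {
  "increments": [0,0.03,-0.03,0.03,3,0,0.06,-0.06,0.05,6,0,0.09,-0.09,0.06,9,0,0.12,-0.12,0.06,12,0,0.15,-0.155,0.06,15,0,0.18,-0.19,0.06,18,0,0.21,-0.225,0.06,21,0,0.24,-0.26,0.06,24,0,0.27,-0.295,0.06,27,0,0.3,-0.33,0.06,28.6,0,0.32,-0.37,0.06,28.6,0,0.33,-0.41,0.06,28.6,0,0.34,-0.455,0.06,28.6,0,0.345,-0.5,0.06,28.6,0,0.35,-0.545,0.06,28.6,0,0.355,-0.59,0.06,28.6,0,0.355,-0.635,0.06,28.6,0,0.355,-0.68,0.06,28.6,0,0.355,-0.725,0.06,28.6,0,0.355,-0.773,0.06,28.6]
}}

```text
clock: 2.15
ee_pos: [0.5194, -0.2236, 0.2691]
orientation: [0.327, -3.124, -0.001]
force: [0.2, -0.7, 0.2]
gripper_width: 0.001
grasp_force: 0.0
```

Call:
{"fn": "move_arm", "kwargs": {
  "increments": [0,0,0,-0.03,0,0,0,0,-0.06,0,0,0,0,-0.09,0,0,0,0,-0.12,0,0,0,0,-0.12,0,0,0,0,-0.12,0]
}}

```text
clock: 2.75
ee_pos: [0.5196, -0.222, 0.1491]
orientation: [0.326, -3.123, -0.001]
force: [-0.0, 0.5, -0.3]
gripper_width: 0.003
grasp_force: 0.0
```

```bash
python3 - <<'E'
from h import *
o=env.get_obs();print(o['clock'],o['ee_pos'],c(o['ee_pos']),o['force'],o['gripper_width'],o['joint_pos']);y=cv2.Rodrigues(o['orientation'])[0][:,1];print(np.degrees(np.arctan2(y[1],y[0])))
im=snap('wrist','w1'); print(proj('w1',w(0,0,20)),proj('w1',w(0,-158,38)),proj('w1',w(60,-185,20)),proj('w1',w(-60,-185,20)))
E
```

```text
2.75 [ 0.5195899  -0.22198824  0.14909447] [   0.4 -189.7  149.1] [-0.01092274  0.53357211 -0.2599401 ] 0.002519791338998048 [-4.78536812e-01  3.46089026e-01  1.61089170e+00  2.46112187e-05
  1.18626206e+00 -2.25765671e+00]
101.93549278235311
[552.32820189 226.66956187] [366.55018586 232.24863415] [331.75817744 292.64599674] [332.3488449  153.15615461]
```

View pics/w1.png

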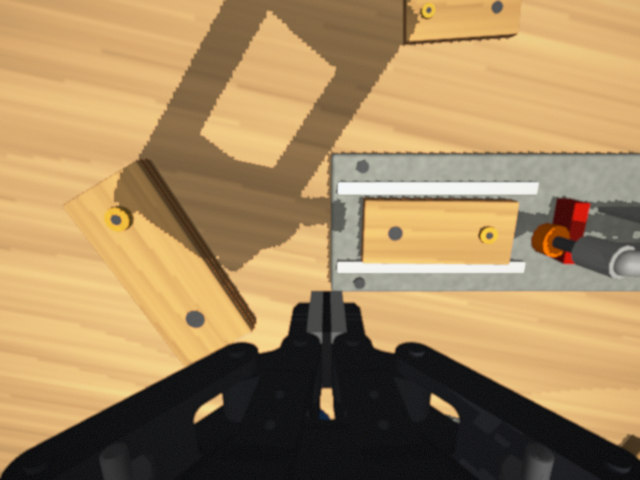

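The wrist view agrees with the fit: plate corners at (331,153) and (331,292) as predicted, bracket end at column 363 and stop at about 570. The larger look-alike at (160,270) lies to the left, so I check its clearance.

```bash
python3 - <<'E'
from h import *
for u in((250,325),(237,270),(148,158),(190,365)): print(c(onz('w1',u,.025)),c(onz('w1',u,.0)))
print([c(onz('w1',u,.038)) for u in((363,201),(363,263),(517,265))])
E
```

```text
[  89.2 -258.2   25. ] [ 103.2 -264.1    0. ]
[  36.6 -266.1   25. ] [  46.  -272.7    0. ]
[ -56.6 -329.    25. ] [ -55.3 -341.     0. ]
[ 130.6 -316.5   25. ] [ 148.2 -327.4    0. ]
[array([ -24.9, -161.5,   38. ]), array([  25.8, -160.1,   38. ]), array([ 27.6, -34.7,  38. ])]
```

Call:
{"fn": "move_arm", "kwargs": {
  "increments": [0,0,0,-0.03,0,0,0,0,-0.06,0,0,0,0,-0.09,0,0,0,0,-0.105,0,0,0,0,-0.11,0,0,0,0,-0.11,0,0,0,0,-0.11,0]
}}

```text
clock: 3.5
ee_pos: [0.5215, -0.2229, 0.0411]
orientation: [-0.327, 3.122, -0.003]
force: [0.3, -0.0, 0.8]
gripper_width: -0.004
grasp_force: 0.0
```

Call:
{"fn": "move_arm", "kwargs": {
  "increments": [0,-0.001,0.0049,0,0,0,-0.002,0.0098,0,0,0,-0.003,0.0147,0,0,0,-0.0041,0.0196,0,0,0,-0.0052,0.0245,0,0,0,-0.0062,0.0294,0,0,0,-0.0062,0.0294,0,0,0,-0.0062,0.0294,0,0]
}}

```text
clock: 4.3
ee_pos: [0.5137, -0.1926, 0.0393]
orientation: [-0.327, 3.124, -0.0]
force: [-0.5, 0.1, 0.7]
gripper_width: -0.001
grasp_force: 0.0
```

Call:
{"fn": "move_arm", "kwargs": {
  "increments": [0,-0.0008,0.0039,0,0,0,-0.0016,0.0078,0,0,0,-0.0025,0.0117,0,0,0,-0.0031,0.0147,0,0,0,-0.0031,0.0147,0,0]
}}

```text
clock: 4.8
ee_pos: [0.5103, -0.1775, 0.0393]
orientation: [0.327, -3.124, -0.0]
force: [-0.2, -0.2, -1.2]
gripper_width: -0.001
grasp_force: 0.0
```

```bash
python3 - <<'E'
from h import *
o=env.get_obs();print(o['clock'],c(o['ee_pos']),o['force'])
im=snap('wrist','w2');q=proj('w2',w(0,-100,38));print(q)
cv2.imwrite('pics/w2c.png',im[100:340,240:640])
E
```

```text
4.8 [   0.5 -144.2   39.3] [-0.15371234 -0.16257471 -1.15849791]
[415.82717014 287.98521915]
```

View pics/w2c.png

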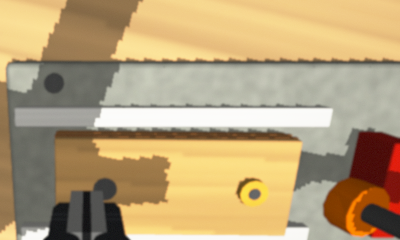

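```bash
python3 - <<'E'
from h import *
print('cam',c(np.load('pics/w2.npz')['origin']),'tip px',proj('w2',w(.5,-144,28)),proj('w2',w(.5,-129,28)))
for u in((295,235),(541,240),(254,160),(591,252),(327,290)): print(u,c(onz('w2',u,.038)),c(onz('w2',u,.02)))
E
```

```text
cam [ -71.9 -144.7  202.8] tip px [327.31683295 281.21814107] [355.91019979 281.20879801]
(295, 235) [ -27.3 -159.4   38. ] [ -22.4 -161.    20. ]
(541, 240) [-24.8 -41.9  38. ] [-19.7 -30.7  20. ]
(254, 160) [ -62.1 -176.9   38. ] [ -61.1 -180.5   20. ]
(591, 252) [-18.8 -16.8  38. ] [-13.   -2.8  20. ]
(327, 290) [   1.1 -144.2   38. ] [   9.  -144.1   20. ]
```

The crop shows the bracket still at y -159 to -42, with the finger (327,290) appearing over it, so the heights need checking. I'll triangulate the bracket across the two wrist views and view the hand from the side.

```bash
python3 - <<'E'
from h import *
for a,b in(((395,233),(345,288)),((489,235),(493,291)),((363,201),(295,235)),((517,201),(541,240)),((331,153),(249,162)),((362,166),(294,182))):
    p,r=tri(('w1',a),('w2',b));print(c(p),np.round(np.array(r)*1e3,1))
a=snap('scene','s2');b=snap('side','d2')
A=cv2.resize(a[120:290,210:340],(459,600),interpolation=cv2.INTER_CUBIC)
B=cv2.resize(b[130:300,310:400],(318,600),interpolation=cv2.INTER_CUBIC)
cv2.imwrite('pics/x2.png',np.hstack([A,B]))
print(proj('s2',w(0,-144,28)),proj('d2',w(0,-144,28)))
E
```

```text
[   1.3 -135.    35.2] [0.1 0.1]
[  3.4 -59.1  33.9] [0.2 0.2]
[ -23.1 -160.4   24.5] [0.6 0.6]
[-25.4 -43.7  40.4] [0.3 0.3]
[ -59.4 -185.9    6.5] [0.2 0.2]
[ -49.9 -161.    17.8] [0. 0.]
[252.03530394 260.38115676] [355.33551563 236.74304226]
```

View pics/x2.png

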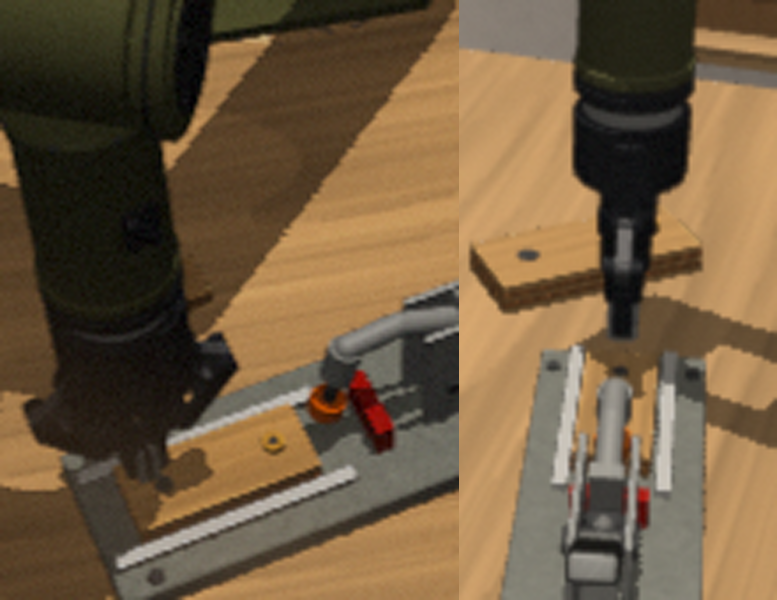

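```bash
python3 - <<'E'
from h import *
S=lambda u,v:('s2',(u/3.53+210-.4,v/3.53+120-.4)); D=lambda u,v:('d2',((u-459)/3.53+310-.4,v/3.53+130-.4))
p,r=tri(S(150,482),D(622,336));print('tip',c(p),r)
print([c(onz(*S(140,527),z)) for z in(.02,.038)],c(onz(*S(321,463),.038)))
for z in(28,39,50): print(z,proj('s2',w(0,-144,z)),proj('d2',w(0,-144,z)))
print(env.get_obs()['force'],env.get_obs()['ee_pos'])
E
```

```text
tip [   4.2 -145.5   59.6] [np.float64(0.0047671383929989725), np.float64(0.004767138392998943)]
[array([  13. , -156.3,   20. ]), array([  23.8, -158.4,   38. ])] [ 27.4 -39.4  38. ]
28 [252.03530394 260.38115676] [355.33551563 236.74304226]
39 [251.55089644 257.73686341] [355.49840497 233.12628523]
50 [251.05904691 255.05194529] [355.66314883 229.46835067]
[ 1.07910222 -0.66231416  0.38053919] [ 0.51074544 -0.17810664  0.03936977]
```

The tip triangulates at z 45–60, higher than the documented 28, so it passed over the bracket without touching it. I'll back off and find the true fingertip height by a gentle touch on the bed behind the bracket.

Call:
{"fn": "move_arm", "kwargs": {
  "increments": [0,0,0,0.015,0,0,0.004,-0.019,0.015,0,0,0.008,-0.038,0.015,0,0,0.008,-0.038,0.005,0,0,0.008,-0.038,0,0,0,0.008,-0.038,0,0]
}}

```text
clock: 5.55
ee_pos: [0.5167, -0.2154, 0.0374]
orientation: [0.325, -3.121, -0.004]
force: [-0.6, 0.1, -0.5]
gripper_width: 0.003
grasp_force: 0.0
```

Call:
{"fn": "move_arm", "kwargs": {
  "increments": [0,0,0,-0.001,0,0,0,0,-0.002,0,0,0,0,-0.003,0,0,0,0,-0.004,0,0,0,0,-0.004,0]
}}

```text
clock: 6.05
ee_pos: [0.5186, -0.2159, 0.0353]
orientation: [-0.327, 3.124, -0.0]
force: [-0.4, -0.8, -0.0]
gripper_width: -0.001
grasp_force: 0.0
```

Call:
{"fn": "move_arm", "kwargs": {
  "increments": [0,0,0,-0.001,0,0,0,0,-0.002,0,0,0,0,-0.003,0,0,0,0,-0.004,0,0,0,0,-0.004,0]
}}

```text
clock: 6.55
ee_pos: [0.5184, -0.216, 0.0311]
orientation: [0.327, -3.124, -0.0]
force: [-0.5, 0.4, 0.1]
gripper_width: -0.003
grasp_force: 0.0
```

Call:
{"fn": "move_arm", "kwargs": {
  "increments": [0,0,0,-0.001,0,0,0,0,-0.002,0,0,0,0,-0.002,0]
}}

```text
clock: 6.85
ee_pos: [0.5185, -0.216, 0.0291]
orientation: [0.327, -3.124, -0.0]
force: [-0.4, 0.6, -0.3]
gripper_width: -0.0
grasp_force: 0.0
```

Call:
{"fn": "move_arm", "kwargs": {
  "increments": [0,0,0,-0.001,0,0,0,0,-0.002,0,0,0,0,-0.002,0]
}}

```text
clock: 7.15
ee_pos: [0.5185, -0.216, 0.0271]
orientation: [0.327, -3.124, -0.0]
force: [-0.2, -0.9, 1.4]
gripper_width: -0.003
grasp_force: 0.0
```

Call:
{"fn": "move_arm", "kwargs": {
  "increments": [0,0,0,-0.001,0,0,0,0,-0.002,0,0,0,0,-0.002,0]
}}

```text
clock: 7.45
ee_pos: [0.5185, -0.216, 0.0251]
orientation: [0.327, -3.124, -0.0]
force: [-0.2, 0.9, 0.1]
gripper_width: 0.001
grasp_force: 0.0
```

Call:
{"fn": "move_arm", "kwargs": {
  "increments": [0,0,0,-0.001,0,0,0,0,-0.002,0,0,0,0,-0.003,0,0,0,0,-0.003,0]
}}

```text
clock: 7.85
ee_pos: [0.5184, -0.216, 0.0221]
orientation: [0.327, -3.124, -0.0]
force: [0.1, 0.7, 0.8]
gripper_width: 0.001
grasp_force: 0.0
```

Call:
{"fn": "move_arm", "kwargs": {
  "increments": [0,0,0,-0.001,0,0,0,0,-0.002,0,0,0,0,-0.002,0]
}}

```text
clock: 8.15
ee_pos: [0.5185, -0.216, 0.0201]
orientation: [0.327, -3.124, -0.0]
force: [-0.0, -0.3, 0.8]
gripper_width: -0.004
grasp_force: 0.0
```

Call:
{"fn": "move_arm", "kwargs": {
  "increments": [0,0,0,-0.001,0,0,0,0,-0.002,0,0,0,0,-0.002,0]
}}

```text
clock: 8.45
ee_pos: [0.5185, -0.216, 0.0181]
orientation: [0.327, -3.124, -0.0]
force: [-0.5, 0.1, 0.5]
gripper_width: 0.0
grasp_force: 0.0
```

Call:
{"fn": "move_arm", "kwargs": {
  "increments": [0,0,0,-0.001,0,0,0,0,-0.002,0,0,0,0,-0.002,0]
}}

```text
clock: 8.75
ee_pos: [0.5185, -0.216, 0.0161]
orientation: [0.327, -3.124, -0.0]
force: [0.1, -0.2, 0.1]
gripper_width: -0.002
grasp_force: 0.0
```

Call:
{"fn": "move_arm", "kwargs": {
  "increments": [0,0,0,-0.001,0,0,0,0,-0.002,0,0,0,0,-0.002,0]
}}

```text
clock: 9.05
ee_pos: [0.5185, -0.216, 0.0141]
orientation: [0.327, -3.124, -0.0]
force: [-0.7, -0.7, -0.9]
gripper_width: -0.0
grasp_force: 0.0
```

```bash
python3 - <<'E'
from h import *
o=env.get_obs();print(o['clock'],c(o['ee_pos']),o['force'])
a=snap('wrist','w3');b=snap('side','d3')
A=a[140:440,180:480]
B=cv2.resize(b[160:270,300:400],(272,300),interpolation=cv2.INTER_CUBIC)
cv2.imwrite('pics/x3.png',np.hstack([A,B]))
for z in(5,12,20,28): print(z,proj('w3',w(0,-183,z)),proj('d3',w(0,-183,z)))
E
```

```text
9.05 [   0.6 -183.5   14.1] [-0.65512883 -0.74458951 -0.9071986 ]
5 [328.04143586 281.78307484] [355.81828273 235.38561042]
12 [328.11825491 287.19232442] [355.91935747 233.17370963]
20 [328.21340188 293.89214408] [356.03572991 230.62703681]
28 [328.31744747 301.21856306] [356.15302851 228.06009611]
```

View pics/x3.png

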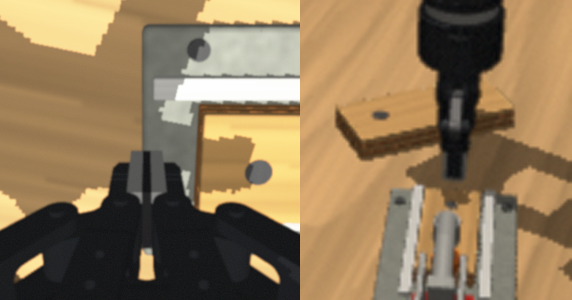

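The fingertip (wrist pixel (327,291); side (357,225)) stands well above the bed, about 20 mm higher than the reading says, and there is still no contact. I'll keep lowering in small steps.

Call:
{"fn": "move_arm", "kwargs": {
  "increments": [0,0,0,-0.001,0,0,0,0,-0.002,0,0,0,0,-0.003,0,0,0,0,-0.004,0,0,0,0,-0.004,0]
}}

```text
clock: 9.65
ee_pos: [0.5184, -0.216, 0.0101]
orientation: [0.327, -3.124, -0.0]
force: [-0.1, -0.2, 0.5]
gripper_width: -0.001
grasp_force: 0.0
```

Call:
{"fn": "move_arm", "kwargs": {
  "increments": [0,0,0,-0.001,0,0,0,0,-0.002,0,0,0,0,-0.002,0]
}}

```text
clock: 9.95
ee_pos: [0.5185, -0.216, 0.0082]
orientation: [0.327, -3.124, -0.0]
force: [-0.7, 0.7, 0.6]
gripper_width: -0.003
grasp_force: 0.0
```

Call:
{"fn": "move_arm", "kwargs": {
  "increments": [0,0,0,-0.001,0,0,0,0,-0.002,0,0,0,0,-0.002,0]
}}

```text
clock: 10.25
ee_pos: [0.5185, -0.216, 0.0061]
orientation: [0.327, -3.124, -0.0]
force: [-0.9, -0.1, -0.8]
gripper_width: 0.003
grasp_force: 0.0
```

Call:
{"fn": "move_arm", "kwargs": {
  "increments": [0,0,0,-0.001,0,0,0,0,-0.002,0,0,0,0,-0.003,0,0,0,0,-0.003,0]
}}

```text
clock: 10.65
ee_pos: [0.5185, -0.216, 0.0031]
orientation: [0.327, -3.124, -0.0]
force: [-0.1, 0.3, -0.2]
gripper_width: 0.002
grasp_force: 0.0
```

Call:
{"fn": "move_arm", "kwargs": {
  "increments": [0,0,0,-0.001,0,0,0,0,-0.002,0,0,0,0,-0.002,0]
}}

```text
clock: 10.95
ee_pos: [0.5185, -0.216, 0.0011]
orientation: [0.327, -3.124, -0.0]
force: [0.4, 0.6, -0.1]
gripper_width: -0.002
grasp_force: 0.0
```

Call:
{"fn": "move_arm", "kwargs": {
  "increments": [0,0,0,-0.001,0,0,0,0,-0.002,0,0,0,0,-0.002,0]
}}

```text
clock: 11.25
ee_pos: [0.5185, -0.216, -0.0009]
orientation: [0.327, -3.124, -0.0]
force: [-0.5, -0.2, 0.5]
gripper_width: 0.002
grasp_force: 0.0
```

```bash
python3 - <<'E'
from h import *
b=snap('side','d4');a=snap('wrist','w4');b3=cv2.imread('pics/d3.png');a3=cv2.imread('pics/w3.png')
for n,i in(('d3',b3),('d4',b)):print(n,'col356 rows 205-250',i[205:250,356].max(1).tolist())
for n,i in(('w3',a3),('w4',a)):print(n,'row cols',i[300,290:365:3].max(1).tolist(),'col 327',i[270:300,322].max(1).tolist())
for z in(0,10,20,30,40): print(z,proj('d4',w(0,-183,z)))
E
```

```text
d3 col356 rows 205-250 [116, 89, 59, 38, 29, 25, 21, 18, 23, 18, 17, 17, 20, 19, 19, 22, 19, 23, 20, 24, 48, 83, 98, 101, 100, 106, 106, 106, 91, 67, 80, 134, 177, 149, 132, 125, 123, 122, 119, 115, 112, 110, 109, 106, 107]
d4 col356 rows 205-250 [116, 117, 116, 118, 123, 97, 107, 78, 50, 32, 27, 24, 20, 16, 15, 17, 19, 18, 19, 16, 17, 18, 21, 22, 53, 103, 106, 105, 90, 55, 82, 135, 179, 152, 135, 127, 124, 124, 120, 117, 113, 110, 110, 107, 107]
w3 row cols [161, 159, 159, 155, 155, 154, 151, 92, 89, 88, 88, 46, 25, 35, 86, 89, 87, 88, 105, 106, 107, 105, 107, 109, 108] col 327 [113, 112, 112, 115, 114, 114, 113, 115, 116, 118, 117, 117, 118, 118, 118, 118, 118, 117, 115, 109, 95, 79, 73, 71, 71, 71, 70, 71, 71, 72]
w4 row cols [156, 155, 158, 153, 155, 154, 153, 93, 89, 88, 88, 44, 27, 35, 88, 89, 88, 89, 110, 114, 112, 111, 113, 111, 111] col 327 [99, 100, 102, 105, 107, 109, 109, 111, 110, 109, 109, 110, 109, 108, 109, 110, 109, 109, 110, 107, 96, 79, 73, 73, 72, 73, 72, 72, 71, 72]
0 [355.7465115  236.95623861]
10 [355.89040779 233.80723908]
20 [356.03572991 230.62703681]
30 [356.18249917 227.4151657 ]
40 [356.33073728 224.17115035]
```

The side view puts the tip at z 25–27 with the reading at -1, so the real tip is about 26 mm above the reported TCP. That is the right push height, so I push now.

Call:
{"fn": "move_arm", "kwargs": {
  "increments": [0,-0.001,0.0049,0,0,0,-0.002,0.0098,0,0,0,-0.003,0.0147,0,0,0,-0.0036,0.0171,0,0,0,-0.0041,0.0196,0,0,0,-0.0047,0.022,0,0,0,-0.0052,0.0245,0,0,0,-0.0057,0.0269,0,0]
}}

```text
clock: 12.15
ee_pos: [0.513, -0.1891, -0.0007]
orientation: [-0.327, 3.124, -0.0]
force: [-0.7, -0.8, 0.4]
gripper_width: -0.004
grasp_force: 0.4
```

```bash
python3 - <<'E'
from h import *
o=env.get_obs();print(o['clock'],c(o['ee_pos']),o['force'])
im=snap('wrist','w5');cv2.imwrite('pics/w5c.png',im[150:350,240:640])
E
```

```text
12.15 [   0.7 -156.1   -0.7] [-0.74259927 -0.82901803  0.43230951]
```

View pics/w5c.png

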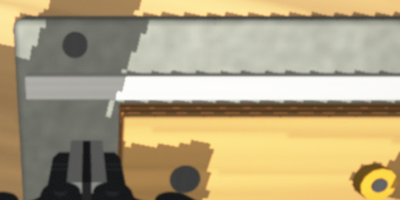

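The bracket now moves with the finger: its end is at about column 360 (y ≈ -143.5), which leaves about 23 mm to the stop. I'll advance 18 mm, then creep.

Call:
{"fn": "move_arm", "kwargs": {
  "increments": [0,-0.0006,0.0029,0,0,0,-0.0012,0.0059,0,0,0,-0.0019,0.0088,0,0,0,-0.0025,0.0117,0,0,0,-0.0031,0.0147,0,0,0,-0.0037,0.0176,0,0,0,-0.0037,0.0176,0,0]
}}

```text
clock: 12.9
ee_pos: [0.5089, -0.1709, -0.0007]
orientation: [0.327, -3.124, -0.001]
force: [0.5, 0.4, 0.2]
gripper_width: -0.0
grasp_force: 0.0
```

Call:
{"fn": "move_arm", "kwargs": {
  "increments": [0,-0.0002,0.001,0,0,0,-0.0004,0.002,0,0,0,-0.0004,0.002,0,0]
}}

```text
clock: 13.2
ee_pos: [0.5087, -0.1694, -0.0007]
orientation: [0.327, -3.125, -0.0]
force: [0.2, -0.2, 0.5]
gripper_width: -0.002
grasp_force: 0.0
```

Call:
{"fn": "move_arm", "kwargs": {
  "increments": [0,-0.0002,0.001,0,0,0,-0.0002,0.001,0,0]
}}

```text
clock: 13.4
ee_pos: [0.5086, -0.1685, -0.0007]
orientation: [-0.327, 3.125, 0.0]
force: [0.3, -1.4, -0.2]
gripper_width: 0.002
grasp_force: 0.1
```

Call:
{"fn": "move_arm", "kwargs": {
  "increments": [0,-0.0002,0.001,0,0,0,-0.0002,0.001,0,0]
}}

```text
clock: 13.6
ee_pos: [0.5085, -0.1678, -0.0007]
orientation: [-0.327, 3.124, -0.001]
force: [-1.0, -1.5, 0.0]
gripper_width: -0.003
grasp_force: 0.9
```

Call:
{"fn": "move_arm", "kwargs": {
  "increments": [0,-0.0002,0.001,0,0,0,-0.0002,0.001,0,0]
}}

```text
clock: 13.8
ee_pos: [0.509, -0.1678, -0.0004]
orientation: [-0.328, 3.123, -0.003]
force: [0.4, -4.8, -1.2]
gripper_width: 0.001
grasp_force: 2.5
```

Call:
{"fn": "move_arm", "kwargs": {
  "increments": [0,-0.0002,0.001,0,0,0,-0.0002,0.001,0,0]
}}

```text
clock: 14.0
ee_pos: [0.5094, -0.1677, -0.0002]
orientation: [-0.328, 3.122, -0.006]
force: [1.1, -7.7, -0.3]
gripper_width: 0.001
grasp_force: 3.7
```

Contact at the stop; I add 1 mm to reach about 10 N and hold.

Call:
{"fn": "move_arm", "kwargs": {
  "increments": [0,-0.0001,0.0006,0,0,0,-0.0002,0.0011,0,0,0,-0.0002,0.0011,0,0,0,-0.0002,0.0011,0,0,0,-0.0002,0.0011,0,0,0,-0.0002,0.0011,0,0,0,-0.0002,0.0011,0,0,0,-0.0002,0.0011,0,0,0,-0.0002,0.0011,0,0,0,-0.0002,0.0011,0,0]
}}

```text
clock: 15.0
ee_pos: [0.5099, -0.1677, 0.0]
orientation: [-0.328, 3.121, -0.008]
force: [0.3, -9.6, -1.0]
gripper_width: 0.006
grasp_force: 5.0
```

Call:
{"fn": "move_arm", "kwargs": {
  "increments": [0,0.001,-0.005,0,0,0,0.003,-0.015,0,0,0,0.006,-0.03,0,0,0,0.006,-0.03,0.01,0,0,0.006,-0.03,0.05,0,0,0.006,-0.03,0.1,0,0,0.006,-0.03,0.15,0,0,0.006,-0.03,0.19,0,0,0.006,-0.03,0.19,0,0,0.006,-0.03,0.19,0]
}}

```text
clock: 16.0
ee_pos: [0.5142, -0.1946, 0.191]
orientation: [-0.326, 3.122, -0.002]
force: [-0.4, 0.9, -0.6]
gripper_width: 0.002
grasp_force: 0.0
```

```bash
python3 - <<'E'
from h import *
o=env.get_obs();print(o['clock'],o['ee_pos'],c(o['ee_pos']),o['force'])
im=snap('wrist','w6')
# bracket edges in the wrist view, along clamp lines x=12, x=-15 at z 38: brightness profile vs y
for x in(-15,15):
    pr=[]
    for y in range(-140,15,2):
        u=proj('w6',w(x,y,38)); 
        if 0<=u[0]<639 and 0<=u[1]<479: pr.append((y,tuple(int(v) for v in im[int(round(u[1])),int(round(u[0]))])))
    print(x,[p for i,p in enumerate(pr) if i and np.abs(np.array(p[1])-pr[i-1][1]).max()>25])
print('to handle',w(0,189,0)-o['ee_pos'])
E
```

```text
16.0 [ 0.51421856 -0.19461009  0.19104224] [   0.8 -161.8  191. ] [-0.37833468  0.88507054 -0.61837963]
-15 [(-126, (91, 99, 97)), (-122, (74, 128, 172)), (-120, (114, 194, 240)), (-2, (67, 117, 163)), (0, (10, 14, 86)), (2, (14, 24, 186)), (4, (8, 29, 222)), (14, (77, 85, 146))]
15 [(-126, (129, 142, 139)), (-124, (80, 86, 89)), (-122, (50, 77, 104)), (-120, (104, 178, 228)), (-24, (27, 70, 121)), (-20, (0, 96, 206)), (-18, (0, 120, 241)), (-14, (0, 70, 154)), (-4, (68, 102, 141)), (-2, (76, 80, 82))]
to handle [-0.0732557   0.34303467 -0.19104224]
```

The bracket spans y -121 to -1, so it is home against the stop. Next is the handle.

Call:
{"fn": "move_arm", "kwargs": {
  "increments": [0,-0.008,0.038,0,0,0,-0.016,0.076,0,0,0,-0.024,0.114,0,0,0,-0.032,0.152,0,0,0,-0.04,0.19,0,0,0,-0.048,0.228,0,0,0,-0.056,0.266,0,0,0,-0.064,0.304,0,0,0,-0.072,0.34,0,0,0,-0.073,0.34,0,0,0,-0.073,0.34,-0.015,0,0,-0.073,0.34,-0.03,0,0,-0.073,0.34,-0.04,0,0,-0.073,0.34,-0.04,0]
}}

```text
clock: 17.45
ee_pos: [0.4386, 0.1445, 0.1469]
orientation: [0.325, -3.119, 0.001]
force: [-1.1, 0.2, 0.4]
gripper_width: 0.001
grasp_force: 0.0
```

```bash
python3 - <<'E'
from h import *
o=env.get_obs();print(o['clock'],o['ee_pos'],c(o['ee_pos']),o['force'])
a=snap('wrist','w7');b=snap('side','d7')
B=cv2.resize(b[180:370,300:400],(316,600),interpolation=cv2.INTER_CUBIC)
cv2.imwrite('pics/x7.png',np.hstack([cv2.resize(a[100:400,200:440],(480,600)),B]))
for z in(160,170,180,190): print(z,proj('d7',w(0,186,z)),proj('w7',w(0,186,z)))
E
```

```text
17.45 [0.43861051 0.14449635 0.14685113] [ -3.1 185.6 146.9] [-1.12575305  0.16763676  0.40956247]
160 [347.83573961 283.75588267] [327.82993997 307.63674609]
170 [347.99478541 279.331138  ] [327.93239674 317.97985528]
180 [348.15622682 274.8397461 ] [328.04828567 329.67895295]
190 [348.32011838 270.28018974] [328.18043349 343.01940116]
```

View pics/x7.png

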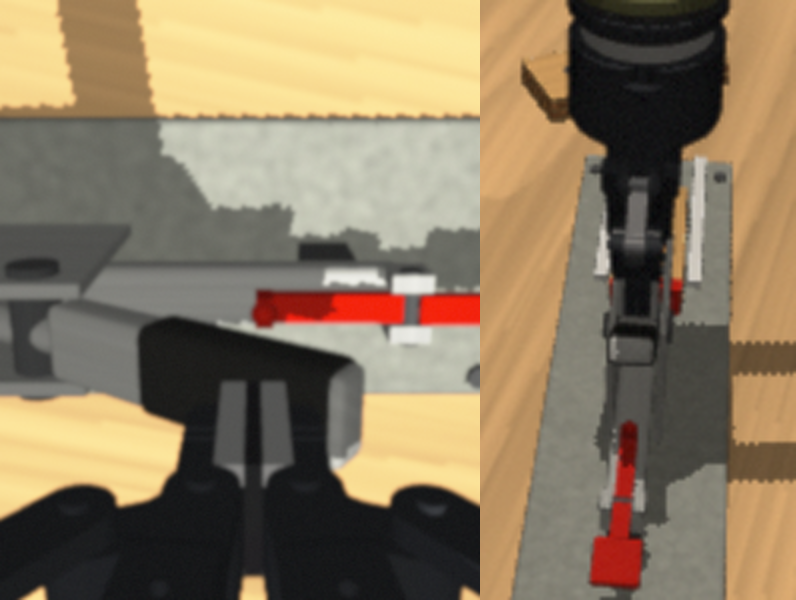

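The view shows the shut fingers over the black grip (wrist (327,290)), tip at about z 175 from the side view. That matches the 26 mm offset. I correct x by 3 mm and go down for contact.

Call:
{"fn": "move_arm", "kwargs": {
  "increments": [0,0.0015,0.0005,-0.003,0,0,0.003,0.0005,-0.006,0,0,0.003,0.0005,-0.009,0,0,0.003,0.0005,-0.01,0,0,0.003,0.0005,-0.01,0]
}}

```text
clock: 18.05
ee_pos: [0.4436, 0.146, 0.1392]
orientation: [0.327, -3.124, 0.0]
force: [0.4, -0.1, -0.1]
gripper_width: -0.001
grasp_force: 0.0
```

Call:
{"fn": "move_arm", "kwargs": {
  "increments": [0,0,0,-0.001,0,0,0,0,-0.002,0,0,0,0,-0.003,0,0,0,0,-0.003,0]
}}

```text
clock: 18.45
ee_pos: [0.444, 0.1461, 0.1365]
orientation: [-0.327, 3.124, 0.0]
force: [-0.4, -0.2, 2.4]
gripper_width: 0.002
grasp_force: 1.0
```

Call:
{"fn": "move_arm", "kwargs": {
  "increments": [0,0,0,-0.001,0,0,0,0,-0.002,0,0,0,0,-0.003,0,0,0,0,-0.003,0]
}}

```text
clock: 18.85
ee_pos: [0.444, 0.1461, 0.1333]
orientation: [-0.327, 3.124, 0.0]
force: [0.7, -0.3, 2.5]
gripper_width: -0.002
grasp_force: 0.9
```

Contact at a reading of about 0.137 m, as expected. Now I follow the arc downward.

Call:
{"fn": "move_arm", "kwargs": {
  "increments": [0,-0.0006,0.0013,-0.002,0,0,-0.0012,0.0026,-0.004,0,0,-0.0018,0.0038,-0.006,0,0,-0.0024,0.0048,-0.008,0,0,-0.003,0.0058,-0.01,0,0,-0.003,0.0068,-0.012,0,0,-0.003,0.0068,-0.012,0]
}}

```text
clock: 19.55
ee_pos: [0.4421, 0.153, 0.1222]
orientation: [-0.327, 3.122, -0.0]
force: [1.4, -1.1, 8.3]
gripper_width: -0.0
grasp_force: 4.3
```

Call:
{"fn": "move_arm", "kwargs": {
  "increments": [0,-0.0002,0.001,-0.002,0,0,-0.0004,0.002,-0.004,0,0,-0.0006,0.0029,-0.006,0,0,-0.0008,0.0037,-0.008,0,0,-0.0008,0.0037,-0.008,0]
}}

```text
clock: 20.05
ee_pos: [0.4413, 0.1568, 0.1144]
orientation: [-0.327, 3.122, 0.0]
force: [0.5, -0.5, 9.8]
gripper_width: 0.0
grasp_force: 4.8
```

Call:
{"fn": "move_arm", "kwargs": {
  "increments": [0,-0.0002,0.0008,-0.002,0,0,-0.0003,0.0015,-0.004,0,0,-0.0005,0.0022,-0.006,0,0,-0.0006,0.0028,-0.008,0,0,-0.0006,0.0028,-0.008,0]
}}

```text
clock: 20.55
ee_pos: [0.4406, 0.1599, 0.1062]
orientation: [-0.326, 3.122, 0.001]
force: [0.6, 0.2, 7.5]
gripper_width: -0.001
grasp_force: 3.9
```

Call:
{"fn": "move_arm", "kwargs": {
  "increments": [0,-0.0001,0.0005,-0.002,0,0,-0.0002,0.001,-0.004,0,0,-0.0003,0.0014,-0.006,0,0,-0.0004,0.0018,-0.008,0,0,-0.0004,0.0018,-0.008,0]
}}

```text
clock: 21.05
ee_pos: [0.4398, 0.1619, 0.0977]
orientation: [-0.326, 3.123, 0.002]
force: [1.3, 0.6, 2.7]
gripper_width: -0.001
grasp_force: 1.3
```

Call:
{"fn": "move_arm", "kwargs": {
  "increments": [0,-0.0001,0.0003,-0.0015,0,0,-0.0001,0.0006,-0.003,0,0,-0.0002,0.0009,-0.0045,0,0,-0.0002,0.001,-0.006,0,0,-0.0002,0.001,-0.006,0]
}}

```text
clock: 21.55
ee_pos: [0.4382, 0.1621, 0.0909]
orientation: [0.327, -3.123, 0.0]
force: [0.3, 0.3, -0.1]
gripper_width: -0.001
grasp_force: 0.2
```

Call:
{"fn": "move_arm", "kwargs": {
  "increments": [0,0,0.0003,-0.001,0,0,0,0.0003,-0.002,0,0,0,0.0003,-0.003,0,0,0,0.0003,-0.003,0]
}}

```text
clock: 21.95
ee_pos: [0.4379, 0.1621, 0.0877]
orientation: [0.327, -3.123, 0.001]
force: [-0.4, 1.3, 0.6]
gripper_width: -0.001
grasp_force: 0.0
```

Call:
{"fn": "move_arm", "kwargs": {
  "increments": [0,0,0,-0.001,0,0,0,0,-0.002,0,0,0,0,-0.002,0]
}}

```text
clock: 22.25
ee_pos: [0.4385, 0.1623, 0.086]
orientation: [0.327, -3.124, 0.0]
force: [-0.9, 0.9, 0.1]
gripper_width: -0.001
grasp_force: 0.0
```

Call:
{"fn": "move_arm", "kwargs": {
  "increments": [0,0,0,-0.001,0,0,0,0,-0.002,0,0,0,0,-0.002,0]
}}

```text
clock: 22.55
ee_pos: [0.4389, 0.1625, 0.0844]
orientation: [-0.327, 3.124, 0.0]
force: [-0.4, -0.3, 2.0]
gripper_width: -0.003
grasp_force: 1.1
```

Call:
{"fn": "move_arm", "kwargs": {
  "increments": [0,0,0,-0.001,0,0,0,0,-0.001,0]
}}

```text
clock: 22.75
ee_pos: [0.4389, 0.1625, 0.0838]
orientation: [-0.327, 3.124, 0.0]
force: [-1.6, -0.4, 6.5]
gripper_width: 0.002
grasp_force: 3.4
```

Call:
{"fn": "move_arm", "kwargs": {
  "increments": [0,0,0,-0.001,0,0,0,0,-0.001,0]
}}

```text
clock: 22.95
ee_pos: [0.439, 0.1625, 0.0833]
orientation: [-0.327, 3.124, 0.0]
force: [-3.3, -1.1, 10.9]
gripper_width: -0.004
grasp_force: 5.4
```

Call:
{"fn": "move_arm", "kwargs": {
  "increments": [0,0,0,-0.001,0,0,0,0,-0.001,0]
}}

```text
clock: 23.15
ee_pos: [0.439, 0.1626, 0.0827]
orientation: [-0.327, 3.124, 0.0]
force: [-3.4, -0.9, 14.7]
gripper_width: 0.0
grasp_force: 7.6
```

Firm at about 15 N on the end stop, tip at z ≈ 107. I'll lift straight up and check the handle stayed down.

Call:
{"fn": "move_arm", "kwargs": {
  "increments": [0,0,0,0.002,0,0,0,0,0.01,0,0,0,0,0.03,0,0,0,0,0.06,0,0,0,0,0.09,0,0,0,0,0.1,0,0,0,0,0.1,0,0,0,0,0.1,0]
}}

```text
clock: 23.95
ee_pos: [0.4381, 0.1623, 0.1805]
orientation: [0.327, -3.123, 0.0]
force: [-0.8, 0.1, -0.6]
gripper_width: 0.0
grasp_force: 0.0
```

```bash
python3 - <<'E'
from h import *
o=env.get_obs();print(o['clock'],o['ee_pos'],c(o['ee_pos']),o['force'])
a=snap('wrist','w8');b=snap('scene','s8')
# handle dark grip in scene: blobs darker than 40 near clamp
for f in('s0','s8'):
    i=cv2.imread(f'pics/{f}.png');print(f,'raised mid',[int(i[int(round(v)),int(round(u))].max()) for u,v in(proj(f,w(0,y,z)) for y,z in((180,149),(189,156),(200,163)))],'locked',[int(i[int(round(v)),int(round(u))].max()) for u,v in(proj(f,w(0,y,106)) for y in(190,200,209,220,228,233,240))])
for y in range(180,250,4):
    u=proj('w8',w(-6,y,107)); print(y,u.round(),a[int(u[1]),int(u[0])].tolist(),end=' ')
print('\npaddle shift',w(0,286,0)-o['ee_pos'])
E
```

```text
23.95 [0.43810034 0.16225362 0.18052273] [1.000e-01 2.031e+02 1.805e+02] [-0.79390816  0.08472993 -0.61369363]
s0 raised mid [18, 14, 17] locked [105, 146, 105, 146, 140, 152, 139]
s8 raised mid [178, 181, 184] locked [7, 13, 13, 11, 81, 159, 150]
180 [293. 238.] [24, 27, 27] 184 [299. 238.] [23, 28, 27] 188 [305. 238.] [26, 27, 28] 192 [311. 238.] [25, 27, 29] 196 [316. 238.] [26, 28, 30] 200 [322. 238.] [25, 28, 28] 204 [328. 238.] [25, 27, 28] 208 [334. 238.] [26, 27, 29] 212 [340. 238.] [26, 27, 30] 216 [346. 238.] [23, 25, 25] 220 [351. 238.] [26, 26, 27] 224 [357. 238.] [46, 48, 48] 228 [363. 238.] [74, 80, 183] 232 [369. 238.] [18, 34, 237] 236 [375. 238.] [97, 99, 99] 240 [380. 238.] [9, 30, 238] 244 [386. 238.] [15, 36, 240] 248 [392. 238.] [12, 33, 238] 
paddle shift [-0.01717242  0.08107935 -0.18052273]
```

The handle stayed locked: grip is seen at y ≤ 225, z 107 and the raised place is empty. On to the paddle.

Call:
{"fn": "move_arm", "kwargs": {
  "increments": [0,-0.006,0.027,0,0,0,-0.012,0.054,0,0,0,-0.017,0.081,0,0,0,-0.017,0.081,0,0,0,-0.017,0.081,-0.03,0,0,-0.017,0.081,-0.06,0,0,-0.017,0.081,-0.085,0,0,-0.017,0.081,-0.1,0,0,-0.017,0.081,-0.105,0,0,-0.017,0.081,-0.105,0,0,-0.017,0.081,-0.105,0]
}}

```text
clock: 25.15
ee_pos: [0.4222, 0.2434, 0.0765]
orientation: [-0.326, 3.124, -0.0]
force: [-0.4, 0.3, -0.2]
gripper_width: 0.004
grasp_force: 0.0
```

Call:
{"fn": "move_arm", "kwargs": {
  "increments": [0,0,0,-0.002,0,0,0,0,-0.004,0,0,0,0,-0.006,0,0,0,0,-0.008,0,0,0,0,-0.01,0,0,0,0,-0.012,0,0,0,0,-0.012,0]
}}

```text
clock: 25.85
ee_pos: [0.4217, 0.2435, 0.0641]
orientation: [0.327, -3.124, 0.0]
force: [0.1, -0.4, -0.2]
gripper_width: 0.0
grasp_force: 0.2
```

Call:
{"fn": "move_arm", "kwargs": {
  "increments": [0,0,0,-0.002,0,0,0,0,-0.004,0,0,0,0,-0.006,0,0,0,0,-0.008,0,0,0,0,-0.01,0,0,0,0,-0.01,0]
}}

```text
clock: 26.45
ee_pos: [0.4218, 0.2442, 0.0546]
orientation: [-0.326, 3.124, 0.002]
force: [-1.5, 2.8, 1.4]
gripper_width: -0.002
grasp_force: 1.3
```

Call:
{"fn": "move_arm", "kwargs": {
  "increments": [0,0,0,-0.001,0,0,0,0,-0.002,0,0,0,0,-0.003,0,0,0,0,-0.003,0]
}}

```text
clock: 26.85
ee_pos: [0.422, 0.2435, 0.0511]
orientation: [-0.327, 3.124, -0.0]
force: [-0.5, 2.6, 1.2]
gripper_width: 0.004
grasp_force: 1.2
```

Call:
{"fn": "move_arm", "kwargs": {
  "increments": [0,0,0,-0.001,0,0,0,0,-0.002,0,0,0,0,-0.002,0]
}}

```text
clock: 27.15
ee_pos: [0.422, 0.2433, 0.0492]
orientation: [-0.327, 3.124, -0.0]
force: [0.1, 1.7, 1.7]
gripper_width: -0.001
grasp_force: 1.2
```

```bash
cat > chk.py <<'E'
from h import *
import sys
f=sys.argv[1];o=env.get_obs();print(o['clock'],c(o['ee_pos']),o['force'])
i=snap('scene',f);px=lambda p:int(i[tuple(np.round(proj(f,p)[::-1]).astype(int))].max())
print('raised',[px(w(0,y,z)) for y,z in((180,149),(189,156),(200,163))],'locked',[px(w(0,y,106)) for y in(190,200,209,220,228)])
E
python3 chk.py s9
```

```text
27.15 [  1.  285.8  49.2] [0.09142782 1.68149303 1.7123922 ]
raised [10, 13, 11] locked [51, 123, 79, 156, 147]
```

Released: the grip is back at the raised place. I retreat and check everything.

Call:
{"fn": "move_arm", "kwargs": {
  "increments": [0,0,0,0.004,0,0,0,0,0.01,0,0,0,0,0.03,0,0,0,0,0.07,0,0,0,0,0.11,0,0,0,0,0.15,0,0,-0.01,0.04,0.17,0,0,-0.02,0.08,0.17,0,0,-0.02,0.1,0.17,0,0,-0.02,0.1,0.17,0,0,-0.02,0.1,0.17,0,0,-0.02,0.1,0.17,0]
}}

```text
clock: 28.4
ee_pos: [0.4014, 0.342, 0.219]
orientation: [0.326, -3.124, 0.003]
force: [-0.5, 0.4, 0.4]
gripper_width: 0.003
grasp_force: 0.0
```

```bash
python3 chk.py s10; python3 - <<'E'
from h import *
a=cv2.imread('pics/s0.png');b=cv2.imread('pics/s10.png')
for x in(-15,10,20):
    pr=[(y,b[tuple(np.round(proj('s10',w(x,y,38))[::-1]).astype(int))].astype(int)) for y in range(-170,10,3)]
    print(x,[(p[0],p[1].tolist()) for i,p in enumerate(pr) if i and np.abs(p[1]-pr[i-1][1]).max()>25])
d=(cv2.absdiff(a,b).max(2)>60).astype(np.uint8)
n,l,s,cc=cv2.connectedComponentsWithStats(cv2.morphologyEx(d,cv2.MORPH_OPEN,np.ones((3,3))))
print([s[i].tolist() for i in range(1,n) if s[i,4]>20])
d0=cv2.imread('pics/d0.png');sd=snap('side','d10');d=(cv2.absdiff(d0,sd).max(2)>60).astype(np.uint8)
n,l,s,cc=cv2.connectedComponentsWithStats(cv2.morphologyEx(d,cv2.MORPH_OPEN,np.ones((3,3))));print([s[i].tolist() for i in range(1,n) if s[i,4]>20])
E
```

```text
28.4 [  1.3 386.6 219. ] [-0.54065015  0.40851194  0.44249315]
raised [14, 16, 19] locked [109, 147, 85, 125, 70]
-15 [(-155, [58, 69, 82]), (-152, [88, 102, 112]), (-122, [37, 62, 85]), (-119, [58, 100, 142]), (-32, [49, 96, 142]), (-29, [25, 55, 100]), (-23, [1, 60, 151]), (-20, [9, 28, 69]), (-17, [11, 21, 38]), (-11, [13, 30, 70]), (-5, [25, 66, 117]), (-2, [60, 114, 161]), (1, [24, 39, 67]), (4, [9, 9, 67]), (7, [7, 9, 130])]
10 [(-125, [57, 69, 80]), (-119, [64, 114, 154]), (-35, [48, 90, 126]), (-32, [60, 113, 157]), (-29, [29, 57, 82]), (-20, [48, 89, 129]), (-17, [56, 112, 155]), (-2, [47, 87, 126]), (1, [9, 14, 112]), (4, [10, 18, 146])]
20 [(-119, [67, 116, 159]), (-2, [42, 77, 112]), (1, [19, 28, 97]), (4, [14, 20, 144])]
[[271, 0, 21, 4, 57], [330, 0, 199, 136, 6689], [311, 40, 23, 14, 189], [245, 51, 16, 26, 192], [328, 81, 6, 14, 59], [239, 107, 10, 11, 86], [487, 114, 16, 7, 92], [252, 127, 140, 65, 3200], [401, 174, 12, 9, 76], [420, 177, 11, 9, 77], [410, 183, 9, 6, 31], [424, 184, 29, 22, 342], [306, 238, 10, 8, 51], [299, 244, 6, 4, 23]]
[[288, 0, 93, 312, 16871], [364, 0, 73, 65, 935], [361, 62, 13, 68, 631], [380, 64, 25, 29, 327], [360, 135, 22, 9, 130], [590, 214, 16, 6, 71], [560, 226, 18, 32, 206], [558, 263, 18, 22, 246], [341, 287, 14, 8, 97], [523, 297, 9, 56, 298], [329, 298, 190, 147, 6673], [323, 320, 26, 24, 373], [480, 372, 160, 108, 9912], [602, 397, 20, 12, 97]]
```

```bash
python3 -c "
from station import env
print(env.job_done())"
```

```text
the job is handed in; nothing more can be done
None
```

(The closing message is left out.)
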